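Hold a brass guard rail against its sprung socket

TASK

Take the brass bar from its wooden rest, slide one end of it straight into the open socket on top of the brass post, and press it in against the sprung buffer inside with a steady push of about 10 N, so that I can tighten the thumbscrew: the green ring on the pin behind the socket is then fully out and no red shows. Finish while still gripping the bar and keeping up that push; do not drive the buffer to the end of its travel on the way, and leave everything else on the counter where it is.

Things in the scene. Friction and masses are not known exactly. Their poses are not given: they have to be found in the camera images.
- brass_bar: square brass bar, 240 x 16 x 16 mm, about 0.2 kg (0.14 to 0.28), lying level across two slats of the wooden rest, its centre 40 mm above the counter. Origin at its centre, x axis along its length, z up. Both ends are alike. Grip it across its 16 mm width near its middle, between the slats, which stand 146 mm apart.
- rest: fixed wooden rest: two notched slats 170 mm long, 38 mm high and 14 mm wide, centred 80 mm either side of the origin along its x axis, joined by a strip 10 mm high and 30 mm wide. Origin under its centre on the counter. Two bars lie in the notches along its x axis, 45 mm either side of its centre line (y = +45 and -45 mm): brass and dark steel, either way round. The notches are 22 mm wide and 6 mm deep, open above.
- post: fixed brass post that carries the socket: foot 76 mm across, socket axis level and 120 mm above the counter, socket block about 29 mm square and 80 mm long (34 mm at its flared lips), a black thumbscrew standing up to 151 mm above the counter over the socket. Origin under the foot's centre, x axis level in the direction in which the bar is pushed in, z up.
- socket_mouth (a point): centre of the socket's open flared mouth; x axis points into the socket along its bore, level; z up. The mouth is about 28 mm square and narrows in the first 10 mm to a bore of 18.6 mm square. The buffer's face waits 40 mm inside the mouth, so the bar's centre is 80 mm before the mouth when it first touches.
- socket_back (a point): centre of the socket's rear face, 80 mm beyond the mouth along the bore, where the buffer's pin of 12 mm diameter comes out. At rest only the pin's steel end, 6 mm, stands out; then comes a green ring 4 mm long, 13.3 mm of steel, and red.
- buffer (a joint): travel in m of the sprung buffer inside the socket, 0 at rest, growing as it is pressed in, 0.026 at its end. It pushes back with 3.6 N at 0 and 600 N/m more as it travels: 6 N at 0.004, 10 N at 0.0107, 14 N at 0.0173, 19 N at the end. It springs back when let go. Green is fully out at 0.004; red shows from 0.0173.
- dark_bar: the dark steel bar, same size as the brass one (240 x 16 x 16 mm), lying in the other notch of the rest; origin at its centre. Leave it in its notch.
- screwdriver: screwdriver with red handle, 170 mm long, at most 35 mm high, lying on the counter; origin near its middle. Bystander.
- screw_dish: small steel dish of screws, 76 mm across, 30 mm high; origin under its centre. Bystander.
- price_sign: silver price-card stand, foot 68 mm across, 143 mm high; origin under its centre. Bystander.
- cake_stand: steel cake stand with a chocolate cake, 220 mm across, 127 mm high; origin under its centre. Bystander.
- cake_box: white cake box with a brown lid, 174 x 174 x 85 mm; origin under its centre. Bystander.
- macaron_jar: glass jar of macarons with brass lid, 90 mm across, 135 mm high; origin under its centre. Bystander.
Mind the look-alikes: they are no part of the job. Several things have the shape of the brass_bar; the one meant has the colours described above. Leave any blue look-alike of the post alone.

How it is judged:
By the outcome, as a careful person would: the job done as asked, in the order asked, and still so for the second after the job is handed in, while the arm keeps its last pose, push and grip.
It also fails if it takes over 45 s, if anything falls off the work surface, if the arm or the gripper's body presses on something with over 40 N, if the wrist force passes 120 N, or if a joint passes its speed limit or range.

ROBOT

A 6-joint arm with a two-finger parallel gripper is mounted at the origin on the work surface. World frame = base frame: x ahead of the robot, y to its left, z up, the work surface at z = 0. Lengths are in m, angles in rad, forces in N, time in s.
With the tool pointing down it reaches from about 0.375 to 0.975 m from the base axis. Payload 3.8 kg.
Tool frame: the origin (TCP) lies midway between the tips of the shut fingers; the grasp point (between the pads) lies 19 mm behind it; z points along the fingers, y is the line along which they close (so a half turn about z gives the same grasp; the last joint's range is limited). The gripper opens to 85 mm and grips with 20 to 120 N. Pads are 22 mm wide; open, the fingers measure 114 mm over their backs; the gripper's body (76 mm by 85 mm) begins 54 mm behind the grasp point. The pads swing forward as they close: fully open they stand 13 mm farther back than shut.
Start: joints at [-1.241, 0.264, 1.604, -0, 1.274, -0.037], TCP at [0.242, -0.63, 0.231] pointing down, gripper open.
Joint ranges: [-2.63, 2.63], [-0.94, 2.18], [0.31, 2.57], [-1.31, 4.45], [0, 2.66], [-2.55, 2.55]. Speed limits (rad/s): [2.57, 2.57, 3.14, 3.14, 3.14, 3.14].

INTERFACE

Orientations are given as a rotation vector (axis times angle).
In Python, from workcell import bot, imaging gives the robot as it stands.
- The arm moves only by the tool step_arm, never from a script. Its argument "series" is a list of rows, each an object of numbers: "grip": the closure, from -1 (fully open) to 1 (shut); "x", "y", "z": the shift along the tool's x, y, z normalised to -1 to 1, where 1 is 500 mm; "ax", "ay", "az": the turn, a rotation vector about the tool's x, y, z normalised to -1 to 1, where 1 is 30 degrees. A call has 1 to 12 rows; each row is the pose to reach, as a shift and turn from the pose commanded when the call began, along the tool's axes at that moment; what a row does not reach only later rows make up. A row lasts 1/10 s, in which the tool goes at most 50 mm and 8.59 degrees, less where a joint would pass 70% of its speed; a pose out of reach is approached as far as the arm can. A call with a number of a shift or a turn outside -1 to 1 is refused whole. A call with a gripper value outside its range is refused whole. The fingers move at their own pace and stop on an object; "force" is the grip in N (left out, the last holds). Time passes only in rows, so rows that repeat a pose let the fingers close. It gives the time, the measured TCP pose, the force, the opening and the grip force at its end, in the units of the state.
- bot.read_state(): the state, without advancing time (a new reading comes with each control period).
- imaging.read_camera(name): name is "scene" or "top" or "wrist"; returns a dict with "img" (384x512x3 uint8, red, green, blue), "fx", "fy", "cx", "cy" (pixels), "k1" (the pictures are not rectified: a ray, as slopes to the right and down, at radius r is drawn at 1 + k1 r^2 times it, then the intrinsics apply), "R" (3x3) and "t" (3): a world point X has camera coordinates R X + t. Camera axes: x right, y down, z forward; pixel columns grow to the right and rows downward; lengths in m; the calibration is good to about 2 mm. A picture is of the moment at which its call begins. There is no depth.
- bot.finish_job(): hands the job in; it is judged then, once.
The state is a dict: "time": time; "q": joint angles; "joint_vel": joint speeds; "joint_torque": joint torques, N m; "tool_pos": TCP position; "tcp_rot": TCP orientation; "wrist_force": force on the tool from outside, world axes, zero at the start; "torque": the same for the moment, N m; "width": opening from 0.0 (shut) to 1.0 (fully open); "grip_force": force on a finger pad.
Only numpy, scipy, OpenCV 4.12 (cv2) and the standard library are available. Lean on these libraries where they do the work, as an engineer would, in place of code of your own. Each camera call takes 0.05 s, during which the arm holds its last target. There are 200 camera calls.

## Working session

There is one attempt and no reset: what is moved stays moved. The work goes in short steps, Python scripts to look and compute and a tool call to move; the robot and the scene stay as the last step left them, time stands still between calls to the robot, and variables do not carry over. Pictures are saved under pics/ and viewed, at most 10 in all, crops included, and the job is handed in when it is done.

Besides the shell and the picture viewer there is one more tool, called after ">>>" by a JSON object that holds its "op" and its "data", one argument or row to a line. step_arm: Moves the arm, as the interface text tells. Scaled input: -1 to 1 covers 500 mm each way for a shift and 30 degrees each way for a turn. Its arguments: {"type":"object","properties":{"series":{"type":"array","items":{"type":"object","properties":{"grip":{"type":"number"},"x":{"type":"number","minimum":-1,"maximum":1},"y":{"type":"number","minimum":-1,"maximum":1},"z":{"type":"number","minimum":-1,"maximum":1},"ax":{"type":"number","minimum":-1,"maximum":1},"ay":{"type":"number","minimum":-1,"maximum":1},"az":{"type":"number","minimum":-1,"maximum":1}}}},"force":{"type":"number"}},"required":["series"]}

```bash
mkdir -p pics
cat > h.py <<'E'
import numpy as np, cv2
from workcell import bot, imaging
from scipy.spatial.transform import Rotation as Ro
def K(c): return np.array([[c['fx'],0,c['cx']],[0,c['fy'],c['cy']],[0,0,1.]])
def D(c): return np.array([c['k1'],0,0,0,0.])
def proj(c,X): 
    return cv2.projectPoints(np.atleast_2d(np.float64(X)),cv2.Rodrigues(np.array(c['R']))[0],np.array(c['t'],float),K(c),D(c))[0][:,0]
def ray(c,uv):
    p=cv2.undistortPoints(np.float64([[uv]]),K(c),D(c))[0,0]
    R=np.array(c['R']); d=R.T@np.array([p[0],p[1],1]); return -R.T@np.array(c['t']), d/np.linalg.norm(d)
def plane(c,uv,z):
    o,d=ray(c,uv); return o+d*(z-o[2])/d[2]
def tri(obs):
    A=np.zeros((3,3));b=np.zeros(3);rs=[ray(c,uv) for c,uv in obs]
    for o,d in rs: P=np.eye(3)-np.outer(d,d);A+=P;b+=P@o
    X=np.linalg.solve(A,b); return X,[np.linalg.norm((np.eye(3)-np.outer(d,d))@(X-o)) for o,d in rs]
def snap(n,f=None):
    c=imaging.read_camera(n)
    if f: cv2.imwrite('pics/'+f,cv2.cvtColor(c['img'],cv2.COLOR_RGB2BGR))
    return c
E
python3 - <<'E'
from h import *
for n in ('scene','top'):
    c=snap(n,n+'0.png'); print(n,-np.array(c['R']).T@c['t'],c['fx'])
    np.save(n+'0.npy',c,allow_pickle=True)
E
```

```text
scene [1.54275375 0.4825334  1.41773147] 489.180445476551
top [ 4.26825115e-01 -9.69481639e-04  1.42354461e+00] 450.6835945039961
```

View pics/scene0.png

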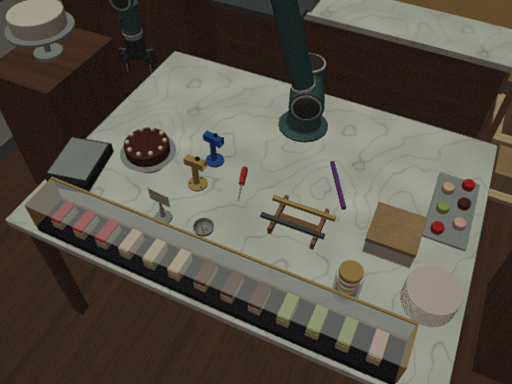

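View pics/top0.png

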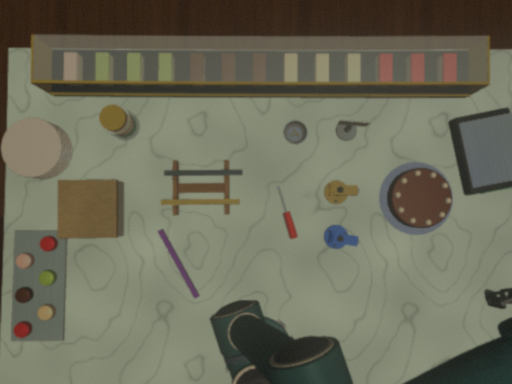

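The scene view shows the brass bar near (303,208), dark bar near (292,225), brass post near (196,172) and blue post near (214,148). In the top view they are at (200,202), (203,172), (340,191) and (340,237). I'll zoom in on both.

Run:
```python
from h import *
s=cv2.imread('pics/scene0.png');t=cv2.imread('pics/top0.png')
a=cv2.resize(s[140:200,165:245],(400,300),interpolation=cv2.INTER_CUBIC)
b=cv2.resize(t[165:225,300:380],(400,300),interpolation=cv2.INTER_CUBIC)
d=cv2.resize(s[185:245,255:335+15],(400,300*80//95),interpolation=cv2.INTER_CUBIC);d=cv2.copyMakeBorder(d,0,300-d.shape[0],0,0,0)
e=cv2.resize(t[150:225,150:250],(400,300),interpolation=cv2.INTER_CUBIC)
cv2.imwrite('pics/z.png',np.vstack([np.hstack([a,b]),np.hstack([d,e])]))
for n,z0 in (('scene',0),('top',0)):
    c=np.load(n+'0.npy',allow_pickle=True).item()
    hsv=cv2.cvtColor(c['img'],cv2.COLOR_RGB2HSV)
    m=cv2.inRange(hsv,(12,110,70),(28,255,255))
    k,l,st,ce=cv2.connectedComponentsWithStats(m)
    for i in range(1,k):
        if st[i,4]>60: print(n,st[i],ce[i].round(1),plane(c,ce[i],.048).round(3))
```

```text
scene [ 398    0  114   29 1657] [472.8   9. ] [-1.3    0.53   0.048]
scene [494 143  18  35 449] [503.9 161.2] [-0.102  0.827  0.048]
scene [184 155  23  36 381] [196.4 173.3] [ 0.485 -0.248  0.048]
scene [  25  177  393  192 1028] [242.9 256.9] [0.748 0.077 0.048]
scene [273 195  63  37 557] [301.4 213.8] [0.496 0.186 0.048]
scene [ 366  203   60   53 1941] [396.5 228.6] [0.414 0.513 0.048]
scene [339 261  24  23 419] [350.8 271.3] [0.649 0.42  0.048]
top [  30   34  461   51 1613] [249.8  79.6] [0.839 0.029 0.048]
top [ 50  92 419   5 775] [233.5  94.4] [0.792 0.079 0.048]
top [100 105  26  26 521] [112.6 117.5] [0.719 0.45  0.048]
top [162 176  77  38 800] [199.8 194.1] [0.485 0.18  0.048]
top [  58  180   59   58 3228] [ 87.1 208.6] [0.439 0.522 0.048]
top [325 181  32  22 425] [338.6 191.4] [ 0.495 -0.244  0.048]
top [ 39 306   9  13  62] [ 42.2 312.5] [0.126 0.648 0.048]
```

View pics/z.png

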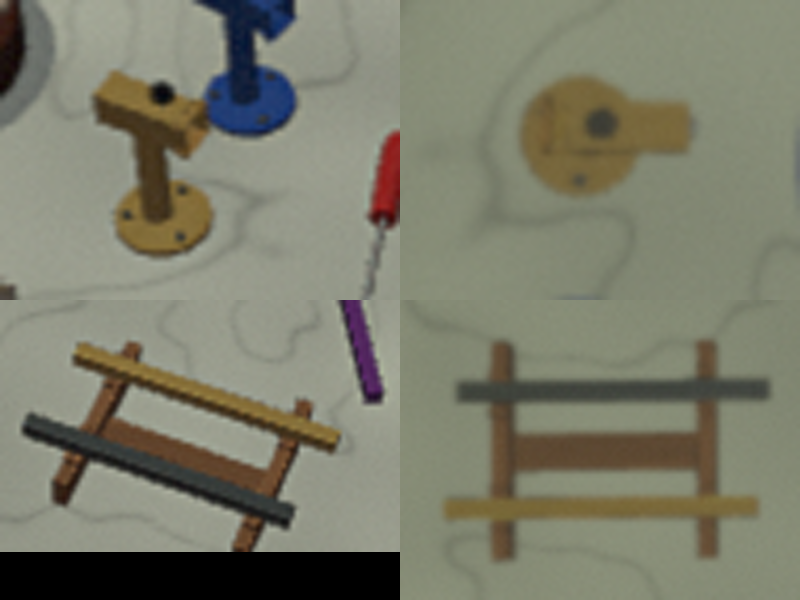

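The brass post's flared mouth faces left in the top view (world +y). Its mouth is at about pixel (328.6,190), the rear at (358,190.4) and the thumbscrew at (340,189.6). The brass bar runs from (160.8,202.3) to (239.8,201.5) on the robot side of the rest.

Run:
```python
from h import *
s,t=[np.load(n+'0.npy',allow_pickle=True).item() for n in('scene','top')]
S=lambda u,v:(255+u/4.21,185+(v-300)/4.21); P=lambda u,v:(165+u/5,140+v/5)
T=lambda u,v:(150+(u-400)/4,150+(v-300)/4); Q=lambda u,v:(300+(u-400)/5,165+v/5)
print('bar L/R top', tri([(t,T(443,508)),(s,S(337,434))]), tri([(t,T(759,506)),(s,S(80,347))]))
print('screw',tri([(t,Q(601,121)),(s,P(162,90))]))
print('rear top',tri([(t,Q(690,127)),(s,P(108,84))]))
print('mouth top',tri([(t,Q(545,125)),(s,P(200,108))]))
print('plane mouth/rear', plane(t,Q(545,125),.137),plane(t,Q(690,127),.1345))
for n,u in (('barL',T(443,508)),('barR',T(759,506))): print(n,plane(t,u,.048))
st=bot.read_state(); R=Ro.from_rotvec(st['tcp_rot']).as_matrix(); print(st['tool_pos'],R.round(3))
w=snap('wrist'); Rw=np.array(w['R']); o=-Rw.T@w['t']; print('cam in tool',R.T@(o-st['tool_pos']),(R.T@Rw.T).round(3),w['fx'])
```

```text
bar L/R top (array([0.45950285, 0.2987303 , 0.05027205]), [np.float64(0.0009093493399926494), np.float64(0.0009093493399927777)]) (array([0.46141324, 0.06047274, 0.04513592]), [np.float64(0.0034734249593395667), np.float64(0.0034734249593394487)])
screw (array([ 0.49583931, -0.22949117,  0.14955415]), [np.float64(0.001222635304931039), np.float64(0.0012226353049310218)])
rear top (array([ 0.49273336, -0.28130108,  0.13110356]), [np.float64(0.0035862355227798547), np.float64(0.0035862355227799948)])
mouth top (array([ 0.49391999, -0.19937758,  0.14227914]), [np.float64(0.0009246668644058711), np.float64(0.0009246668644060274)])
plane mouth/rear [ 0.49456797 -0.20105943  0.137     ] [ 0.49397274 -0.28394544  0.1345    ]
barL [0.45990655 0.29836718 0.048     ]
barR [0.46269763 0.05715368 0.048     ]
[ 0.24183702 -0.62948992  0.2300675 ] [[ 0.933  0.359 -0.001]
 [ 0.359 -0.933  0.002]
 [ 0.    -0.002 -1.   ]]
cam in tool [ 0.07195987 -0.00112412 -0.14256196] [[ 0.   -0.96 -0.28]
 [ 1.    0.   -0.  ]
 [ 0.   -0.28  0.96]] 323.96207283547164
```

>>> {"op": "step_arm", "data": {
  "series": [
    {"x": 0.3, "y": -0.24, "z": -0.06, "az": -1, "grip": -1},
    {"x": 0.3, "y": -0.24, "z": -0.06, "az": -1, "grip": -1},
    {"x": 0.3, "y": -0.24, "z": -0.06, "az": -1, "grip": -1},
    {"x": 0.3, "y": -0.24, "z": -0.06, "az": -1, "grip": -1}
  ]
}}

```text
validation failed for argument at $.se...
```

```bash
cat >> h.py <<'E'
def go(pos,yaw):
    "normalised shift/turn to TCP pos, tool down, tool x at world yaw (deg)"
    st=bot.read_state();R=Ro.from_rotvec(st['tcp_rot']).as_matrix();p=np.array(st['tool_pos'])
    a=np.radians(yaw);T=np.array([[np.cos(a),np.sin(a),0],[np.sin(a),-np.cos(a),0],[0,0,-1]])
    print('t',st['time'],'p',p.round(4),'shift',(R.T@(np.array(pos)-p)/.5).round(4),'turn',(np.degrees(Ro.from_matrix(R.T@T).as_rotvec())/30).round(4))
E
python3 -c "
from h import *
go((.49,-.2,.3),90)"
```

```text
t 0.15 p [ 0.2419 -0.6295  0.2302] shift [ 0.7713 -0.6242 -0.1384] turn [-2.9000e-03 -2.2000e-03 -2.2995e+00]
```

The call was refused and the reason is truncated. I'll send complete rows with a force, and keep the values off the bounds.

>>> {"op": "step_arm", "data": {
  "force": 40,
  "series": [
    {"x": 0.3, "y": -0.24, "z": -0.06, "ax": 0.0, "ay": 0.0, "az": -0.98, "grip": -0.99},
    {"x": 0.3, "y": -0.24, "z": -0.06, "ax": 0.0, "ay": 0.0, "az": -0.98, "grip": -0.99},
    {"x": 0.3, "y": -0.24, "z": -0.06, "ax": 0.0, "ay": 0.0, "az": -0.98, "grip": -0.99},
    {"x": 0.3, "y": -0.24, "z": -0.06, "ax": 0.0, "ay": 0.0, "az": -0.98, "grip": -0.99}
  ]
}}

```text
time: 0.55
tool_pos: [0.3397, -0.4622, 0.2612]
tcp_rot: [-2.839, -1.344, -0.0]
wrist_force: [0.6, -0.7, 0.1]
width: 0.995
grip_force: 0.0
```

```bash
python3 -c "
from h import *
go((.49,-.2,.3),90)"
```

```text
t 0.55 p [ 0.3397 -0.4622  0.2612] shift [ 0.5962 -0.1    -0.0773] turn [-6.0000e-04 -1.5000e-03 -1.3115e+00]
```

>>> {"op": "step_arm", "data": {
  "series": [
    {"x": 0.596, "y": -0.1, "z": -0.077, "ax": 0.0, "ay": 0.0, "az": -0.98, "grip": -0.99},
    {"x": 0.596, "y": -0.1, "z": -0.077, "ax": 0.0, "ay": 0.0, "az": -0.98, "grip": -0.99},
    {"x": 0.596, "y": -0.1, "z": -0.077, "ax": 0.0, "ay": 0.0, "az": -0.98, "grip": -0.99},
    {"x": 0.596, "y": -0.1, "z": -0.077, "ax": 0.0, "ay": 0.0, "az": -0.98, "grip": -0.99},
    {"x": 0.596, "y": -0.1, "z": -0.077, "ax": 0.0, "ay": 0.0, "az": -0.98, "grip": -0.99},
    {"x": 0.596, "y": -0.1, "z": -0.077, "ax": 0.0, "ay": 0.0, "az": -0.98, "grip": -0.99},
    {"x": 0.596, "y": -0.1, "z": -0.077, "ax": 0.0, "ay": 0.0, "az": -0.98, "grip": -0.99}
  ]
}}

```text
time: 1.25
tool_pos: [0.4928, -0.1982, 0.3007]
tcp_rot: [2.404, 2.022, 0.004]
wrist_force: [-0.9, -0.3, 0.1]
width: 0.994
grip_force: 0.0
```

```bash
python3 -c "
from h import *
c=snap('wrist','w1.png');np.save('w1.npy',c,allow_pickle=True)
go((.47,-.05,.25),90); go((.46,.178,.25),90)"
```

```text
t 1.3 p [ 0.4919 -0.1998  0.3002] shift [ 0.2876 -0.0948  0.1005] turn [ 0.002  -0.001  -0.3298]
t 1.3 p [ 0.4919 -0.1998  0.3002] shift [ 0.7334 -0.1928  0.1007] turn [ 0.002  -0.001  -0.3298]
```

View pics/w1.png

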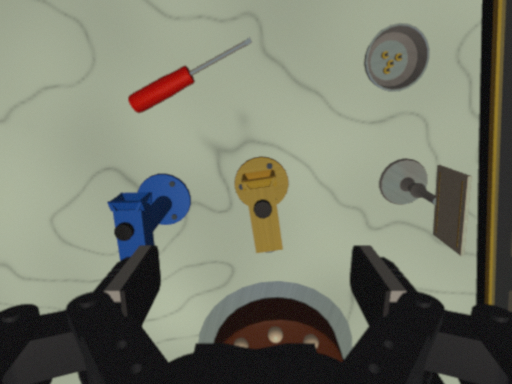

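The wrist view shows the brass post at (262,205). Its flared mouth is near (257,177), facing up in the image, the thumbscrew is at (263,208) and the rear end at (268,250). The blue post is on the left. Next is a second, nearer view.

>>> {"op": "step_arm", "data": {
  "series": [
    {"x": 0.12, "y": -0.02, "z": 0.1, "ax": 0.0, "ay": 0.0, "az": -0.33, "grip": -0.99},
    {"x": 0.12, "y": -0.02, "z": 0.1, "ax": 0.0, "ay": 0.0, "az": -0.33, "grip": -0.99},
    {"x": 0.12, "y": -0.02, "z": 0.1, "ax": 0.0, "ay": 0.0, "az": -0.33, "grip": -0.99}
  ]
}}

```text
time: 1.6
tool_pos: [0.4882, -0.1402, 0.2457]
tcp_rot: [-2.22, -2.213, 0.005]
wrist_force: [-0.7, -1.1, -0.1]
width: 0.993
grip_force: 0.0
```

```bash
python3 -c "
from h import *
c=snap('wrist');np.save('w2.npy',c,allow_pickle=True)
a=np.load('w1.npy',allow_pickle=True).item()['img'][140:260,215:315];b=c['img'][150:330,180:330]
z=lambda i:cv2.resize(cv2.cvtColor(i,cv2.COLOR_RGB2BGR),(400,480),interpolation=cv2.INTER_CUBIC)
cv2.imwrite('pics/z2.png',np.hstack([z(a),z(b)]))
go((.46,.178,.2),90)"
```

```text
t 1.65 p [ 0.4894 -0.1418  0.2477] shift [ 0.6393 -0.0612  0.096 ] turn [-0.0081 -0.0011 -0.0083]
```

View pics/z2.png

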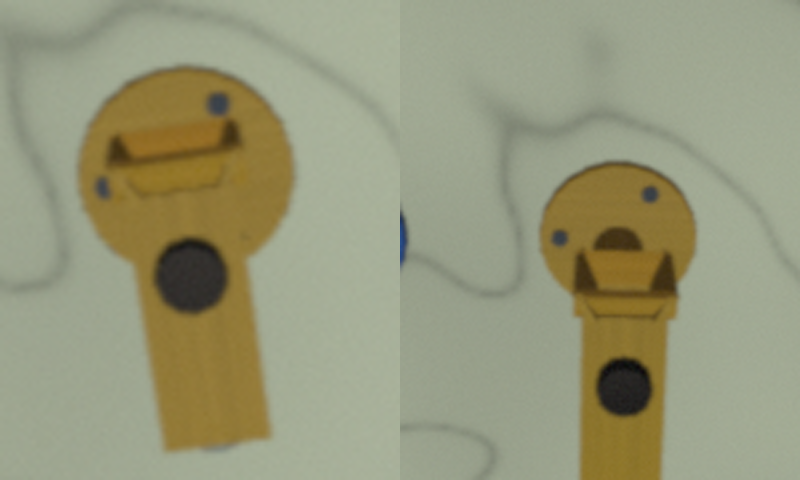

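In the near view the mouth's top lip edge runs from (574,293) to (678,296) in the crop. The block edges run almost straight down, and the screw is at (624,387).

Run:
```python
from h import *
a,b=[np.load(n+'.npy',allow_pickle=True).item() for n in('w1','w2')]
A=lambda u,v:(215+u/4-.4,140+v/4-.4); B=lambda u,v:(180+(u-400)/2.6667-.3,150+v/2.6667-.3)
for n,p,q in (('lipL',(106,165),(575,294)),('lipR',(241,147),(678,296)),('screw',(191,272),(624,384)),('lowlipL',(117,135),(585,250)),('lowlipR',(228,121),(666,250))):
    X,r=tri([(a,A(*p)),(b,B(*q))]);print(n,X.round(4),np.round(r,4))
e=lambda c,u,z=.1345:plane(c,u,z)
for n,c,f,l1,l2,r1,r2 in (('w1',a,A,(137,262),(164,450),(247,262),(270,437)),('w2',b,B,(582,320),(580,478),(668,320),(661,478))):
    P=[e(c,f(*q)) for q in(l1,l2,r1,r2)]
    print(n,np.round(P,4)[:,:2].tolist(),'yaw',[np.degrees(np.arctan2(*(P[i+1]-P[i])[1::-1])) for i in(0,2)])
```

```text
lipL [ 0.4795 -0.2011  0.1386] [0.0001 0.0001]
lipR [ 0.5125 -0.2027  0.1371] [0.0001 0.0001]
screw [ 0.4953 -0.2292  0.1459] [0.0001 0.0001]
lowlipL [ 0.4815 -0.2015  0.1052] [0.0005 0.0005]
lowlipR [ 0.5112 -0.2042  0.0995] [0.0002 0.0002]
w1 [[0.4821, -0.2282], [0.48, -0.2806], [0.5094, -0.2329], [0.5079, -0.2817]] yaw [np.float64(-92.37991677106743), np.float64(-91.70858342886167)]
w2 [[0.4816, -0.2128], [0.4803, -0.2743], [0.5098, -0.2128], [0.5085, -0.2742]] yaw [np.float64(-91.16687193954371), np.float64(-91.23478557864662)]
```

>>> {"op": "step_arm", "data": {
  "series": [
    {"x": 0.52, "y": -0.06, "z": 0.0, "ax": 0.0, "ay": 0.0, "az": 0.0, "grip": -0.99},
    {"x": 0.52, "y": -0.06, "z": 0.0, "ax": 0.0, "ay": 0.0, "az": 0.0, "grip": -0.99},
    {"x": 0.52, "y": -0.06, "z": 0.0, "ax": 0.0, "ay": 0.0, "az": 0.0, "grip": -0.99},
    {"x": 0.52, "y": -0.06, "z": 0.0, "ax": 0.0, "ay": 0.0, "az": 0.0, "grip": -0.99},
    {"x": 0.52, "y": -0.06, "z": 0.0, "ax": 0.0, "ay": 0.0, "az": 0.0, "grip": -0.99},
    {"x": 0.52, "y": -0.06, "z": 0.0, "ax": 0.0, "ay": 0.0, "az": 0.0, "grip": -0.99},
    {"x": 0.52, "y": -0.06, "z": 0.0, "ax": 0.0, "ay": 0.0, "az": 0.0, "grip": -0.99}
  ]
}}

```text
time: 2.35
tool_pos: [0.4634, 0.1185, 0.2509]
tcp_rot: [2.224, 2.217, 0.002]
wrist_force: [0.3, -1.1, -0.1]
width: 0.998
grip_force: 0.0
```

Run:
```python
from h import *
c=snap('wrist','w3.png');np.save('w3.npy',c,allow_pickle=True)
go((.461,.178,.18),90)
```

```text
t 2.4 p [0.4634 0.1173 0.2506] shift [ 0.1216 -0.0056  0.1411] turn [ 0.0031  0.0021 -0.0085]
```

View pics/w3.png

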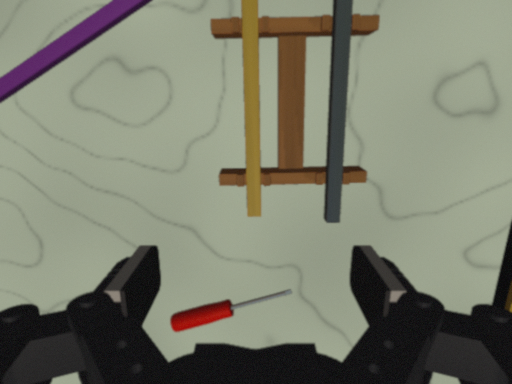

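The brass bar runs from about (250,0) to (254,215), left of the dark bar, with slats at rows 27 and 177. I'll move over it for the second view.

>>> {"op": "step_arm", "data": {
  "series": [
    {"x": 0.12, "y": -0.006, "z": 0.04, "ax": 0.0, "ay": 0.0, "az": 0.0, "grip": -0.99},
    {"x": 0.12, "y": -0.006, "z": 0.04, "ax": 0.0, "ay": 0.0, "az": 0.0, "grip": -0.99},
    {"x": 0.12, "y": -0.006, "z": 0.04, "ax": 0.0, "ay": 0.0, "az": 0.0, "grip": -0.99}
  ]
}}

```text
time: 2.7
tool_pos: [0.4599, 0.1772, 0.2289]
tcp_rot: [-2.227, -2.216, 0.003]
wrist_force: [-0.5, -0.4, -0.5]
width: 0.995
grip_force: 0.0
```

```bash
cat >> h.py <<'E'
def bar(c):
    h=cv2.cvtColor(c['img'],cv2.COLOR_RGB2HSV); m=cv2.inRange(h,(18,120,60),(30,255,255)); m[:, :180]=0; m[:,330:]=0
    k,l,s,ce=cv2.connectedComponentsWithStats(m); i=1+np.argmax(s[1:,4]); m=l==i
    rows=np.where(m.sum(1)>3)[0]; e=np.array([[r,*np.where(m[r])[0][[0,-1]]] for r in rows]); return e
E
python3 - <<'E'
from h import *
c=snap('wrist','w4.png');np.save('w4.npy',c,allow_pickle=True)
a=np.load('w3.npy',allow_pickle=True).item()
fit=[]
for d in (a,c):
    e=bar(d); print(e[::30].tolist(),e[-1],len(e))
    for z in (.044,.048,.052):
        P=np.array([[plane(d,(l-.5,r),z)[:2],plane(d,(q+.5,r),z)[:2]] for r,l,q in e[5:-8:6]])
        w=P[:,1,0]-P[:,0,0]; C=P.mean(1); k=np.polyfit(C[:,1],C[:,0],1)
        print(z,'width',np.median(w).round(4),'x at y.178',np.polyval(k,.178).round(4),'dx/dy',k[0].round(4),'ends y',plane(d,(e[0,1:].mean(),e[0,0]),z)[1].round(4),plane(d,(e[-1,1:].mean(),e[-1,0]),z)[1].round(4))
go((.461,.178,.1),90)
E
```

```text
[[0, 242, 256], [30, 242, 258], [60, 244, 257], [90, 244, 258], [120, 246, 258], [150, 246, 259], [180, 246, 260], [210, 248, 260]] [215 248 259] 216
0.044 width 0.0147 x at y.178 0.4613 dx/dy -0.0173 ends y 0.2795 0.0608
0.048 width 0.0146 x at y.178 0.4613 dx/dy -0.0173 ends y 0.2785 0.0623
0.052 width 0.0144 x at y.178 0.4613 dx/dy -0.0173 ends y 0.2775 0.0638
[[40, 247, 260], [70, 247, 261], [100, 247, 261], [130, 248, 262], [160, 249, 262], [190, 250, 263], [220, 249, 265], [250, 251, 264]] [271 253 263] 232
0.044 width 0.0148 x at y.178 0.4613 dx/dy -0.0175 ends y 0.2999 0.0599
0.048 width 0.0146 x at y.178 0.4613 dx/dy -0.0175 ends y 0.2993 0.0623
0.052 width 0.0144 x at y.178 0.4613 dx/dy -0.0175 ends y 0.2987 0.0646
t 2.75 p [0.4601 0.1766 0.2295] shift [0.0031 0.0019 0.2589] turn [-0.0016  0.0031 -0.0102]
```

The bar height is confirmed, since the near ends agree at a top height of 48 mm. Its centre is about (0.4612, 0.181) and its yaw is 91.0°. Now I descend and grip.

>>> {"op": "step_arm", "data": {
  "force": 70,
  "series": [
    {"x": 0.009, "y": 0.002, "z": 0.1, "az": -0.043, "grip": -0.99},
    {"x": 0.009, "y": 0.002, "z": 0.2, "az": -0.043, "grip": -0.99},
    {"x": 0.009, "y": 0.002, "z": 0.29, "az": -0.043, "grip": -0.99},
    {"x": 0.009, "y": 0.002, "z": 0.36, "az": -0.043, "grip": -0.99},
    {"x": 0.009, "y": 0.002, "z": 0.4, "az": -0.043, "grip": -0.99},
    {"x": 0.009, "y": 0.002, "z": 0.417, "az": -0.043, "grip": -0.99},
    {"x": 0.009, "y": 0.002, "z": 0.417, "az": -0.043, "grip": -0.99},
    {"x": 0.009, "y": 0.002, "z": 0.417, "az": -0.043, "grip": -0.99}
  ]
}}

```text
validation failed for argument at $.se...
```

>>> {"op": "step_arm", "data": {
  "force": 70,
  "series": [
    {"grip": 0.99},
    {"grip": 0.99},
    {"grip": 0.99},
    {"grip": 0.99},
    {"grip": 0.99},
    {"grip": 0.99},
    {"grip": 0.99},
    {"grip": 0.99}
  ]
}}

```text
validation failed for argument at $.se...
```

```bash
python3 -c "
from h import *
go((.461,.181,.15),91.5); print(bot.read_state())"
```

```text
t 2.75 p [0.4601 0.1766 0.2295] shift [0.009  0.0018 0.1589] turn [-0.0016  0.0031 -0.0602]
{'time': 2.75, 'q': array([ 3.16896701e-01, -8.29958949e-02,  1.98394970e+00, -1.34994497e-03,
        1.24192051e+00,  3.22666066e-01]), 'joint_vel': array([-0.01376405, -0.01262546, -0.00700211, -0.00098455,  0.00193461,
        0.00082835]), 'joint_torque': array([  0.71582571, -31.22553706, -36.17060423,   0.1280242 ,
        -0.04335779,   0.05769098]), 'tool_pos': array([0.46014298, 0.17664067, 0.22945627]), 'tcp_rot': array([ 2.22695449,  2.21511071, -0.00269925]), 'wrist_force': array([0.58659176, 0.36699757, 0.6656541 ]), 'torque': array([-0.00676588, -0.01213494,  0.00906288]), 'grip_force': 0.0, 'width': 0.9908252145433617}
```

All seven fields are needed in every row. Good thing both calls were refused together.

>>> {"op": "step_arm", "data": {
  "force": 70,
  "series": [
    {"x": 0.009, "y": 0.002, "z": 0.1, "ax": 0.0, "ay": 0.0, "az": -0.043, "grip": -0.99},
    {"x": 0.009, "y": 0.002, "z": 0.2, "ax": 0.0, "ay": 0.0, "az": -0.043, "grip": -0.99},
    {"x": 0.009, "y": 0.002, "z": 0.29, "ax": 0.0, "ay": 0.0, "az": -0.043, "grip": -0.99},
    {"x": 0.009, "y": 0.002, "z": 0.36, "ax": 0.0, "ay": 0.0, "az": -0.043, "grip": -0.99},
    {"x": 0.009, "y": 0.002, "z": 0.4, "ax": 0.0, "ay": 0.0, "az": -0.043, "grip": -0.99},
    {"x": 0.009, "y": 0.002, "z": 0.417, "ax": 0.0, "ay": 0.0, "az": -0.043, "grip": -0.99},
    {"x": 0.009, "y": 0.002, "z": 0.417, "ax": 0.0, "ay": 0.0, "az": -0.043, "grip": -0.99},
    {"x": 0.009, "y": 0.002, "z": 0.417, "ax": 0.0, "ay": 0.0, "az": -0.043, "grip": -0.99}
  ]
}}

```text
time: 3.55
tool_pos: [0.4624, 0.1823, 0.0227]
tcp_rot: [2.202, 2.239, 0.003]
wrist_force: [-0.4, 0.5, 0.6]
width: 0.999
grip_force: 0.0
```

>>> {"op": "step_arm", "data": {
  "force": 70,
  "series": [
    {"x": 0.0, "y": 0.0, "z": 0.0, "ax": 0.0, "ay": 0.0, "az": 0.0, "grip": 0.99},
    {"x": 0.0, "y": 0.0, "z": 0.0, "ax": 0.0, "ay": 0.0, "az": 0.0, "grip": 0.99},
    {"x": 0.0, "y": 0.0, "z": 0.0, "ax": 0.0, "ay": 0.0, "az": 0.0, "grip": 0.99},
    {"x": 0.0, "y": 0.0, "z": 0.0, "ax": 0.0, "ay": 0.0, "az": 0.0, "grip": 0.99},
    {"x": 0.0, "y": 0.0, "z": 0.0, "ax": 0.0, "ay": 0.0, "az": 0.0, "grip": 0.99},
    {"x": 0.0, "y": 0.0, "z": 0.0, "ax": 0.0, "ay": 0.0, "az": 0.0, "grip": 0.99},
    {"x": 0.0, "y": 0.0, "z": 0.0, "ax": 0.0, "ay": 0.0, "az": 0.0, "grip": 0.99},
    {"x": 0.0, "y": 0.0, "z": 0.0, "ax": 0.0, "ay": 0.0, "az": 0.0, "grip": 0.99},
    {"x": 0.0, "y": 0.0, "z": 0.0, "ax": 0.0, "ay": 0.0, "az": 0.0, "grip": 0.99}
  ]
}}

```text
time: 4.45
tool_pos: [0.4612, 0.183, 0.0218]
tcp_rot: [2.202, 2.241, 0.001]
wrist_force: [-0.6, -0.1, 4.8]
width: 0.173
grip_force: 69.0
```

Gripped. Lift straight up first.

>>> {"op": "step_arm", "data": {
  "series": [
    {"x": 0.0, "y": 0.0, "z": -0.02, "ax": 0.0, "ay": 0.0, "az": 0.0, "grip": 0.99},
    {"x": 0.0, "y": 0.0, "z": -0.06, "ax": 0.0, "ay": 0.0, "az": 0.0, "grip": 0.99},
    {"x": 0.0, "y": 0.0, "z": -0.12, "ax": 0.0, "ay": 0.0, "az": 0.0, "grip": 0.99},
    {"x": 0.0, "y": 0.0, "z": -0.16, "ax": 0.0, "ay": 0.0, "az": 0.0, "grip": 0.99},
    {"x": 0.0, "y": 0.0, "z": -0.16, "ax": 0.0, "ay": 0.0, "az": 0.0, "grip": 0.99},
    {"x": 0.0, "y": 0.0, "z": -0.16, "ax": 0.0, "ay": 0.0, "az": 0.0, "grip": 0.99}
  ]
}}

```text
time: 5.05
tool_pos: [0.4606, 0.1826, 0.1011]
tcp_rot: [2.202, 2.241, 0.0]
wrist_force: [-0.1, 0.4, -1.8]
width: 0.172
grip_force: 68.3
```

Run:
```python
from h import *
c=snap('wrist');np.save('w5.npy',c,allow_pickle=True)
e=bar(c);st=bot.read_state();R=Ro.from_rotvec(st['tcp_rot']).as_matrix();print(st['tool_pos'],st['wrist_force'],'yaw',np.degrees(np.arctan2(R[1,0],R[0,0])))
z=st['tool_pos'][2]+.018+.008
P=np.array([[plane(c,(l-.5,r),z)[:2],plane(c,(q+.5,r),z)[:2]] for r,l,q in e[5:-8:6]]);C=P.mean(1);k=np.polyfit(C[:,1],C[:,0],1)
print(e[[0,-1]],'dx/dy',k[0],'x at tcp y',np.polyval(k,st['tool_pos'][1]),'w',np.median(P[:,1,0]-P[:,0,0]))
for r,l,q in e[[5,len(e)//2,-8]]: print(r,q-l+1,plane(c,(l,r),z)[:2],plane(c,((l+q)/2,r),z)[:2])
print('far end y',plane(c,(e[0,1:].mean(),e[0,0]),z))
go((.4995,-.065,.102),88.5)
```

```text
[0.45976544 0.18234785 0.10017267] [ 0.29605336 -1.01558608 -1.18355166] yaw 91.00770935491128
[[  0 231 278]
 [349 251 259]] dx/dy -0.017432872245780034 x at tcp y 0.46080510112290246 w 0.015443032838049542
5 48 [0.45136297 0.28349727] [0.45894232 0.28363606]
175 41 [0.4526561  0.22723427] [0.46010115 0.22736206]
342 35 [0.45401152 0.15244878] [0.46142652 0.15256573]
far end y [0.45891771 0.28506046 0.12617267]
t 5.1 p [0.4598 0.1823 0.1002] shift [-0.496   0.0708 -0.0035] turn [-0.0033  0.0012  0.0836]
```

>>> {"op": "step_arm", "data": {
  "series": [
    {"x": -0.08, "y": 0.012, "z": 0.0, "ax": 0.0, "ay": 0.0, "az": 0.0, "grip": 0.99},
    {"x": -0.17, "y": 0.025, "z": 0.0, "ax": 0.0, "ay": 0.0, "az": 0.02, "grip": 0.99},
    {"x": -0.26, "y": 0.038, "z": 0.0, "ax": 0.0, "ay": 0.0, "az": 0.04, "grip": 0.99},
    {"x": -0.35, "y": 0.05, "z": 0.0, "ax": 0.0, "ay": 0.0, "az": 0.06, "grip": 0.99},
    {"x": -0.42, "y": 0.06, "z": 0.0, "ax": 0.0, "ay": 0.0, "az": 0.083, "grip": 0.99},
    {"x": -0.47, "y": 0.066, "z": 0.0, "ax": 0.0, "ay": 0.0, "az": 0.083, "grip": 0.99},
    {"x": -0.49, "y": 0.07, "z": 0.0, "ax": 0.0, "ay": 0.0, "az": 0.083, "grip": 0.99},
    {"x": -0.496, "y": 0.07, "z": 0.0, "ax": 0.0, "ay": 0.0, "az": 0.083, "grip": 0.99},
    {"x": -0.496, "y": 0.07, "z": 0.0, "ax": 0.0, "ay": 0.0, "az": 0.083, "grip": 0.99},
    {"x": -0.496, "y": 0.07, "z": 0.0, "ax": 0.0, "ay": 0.0, "az": 0.083, "grip": 0.99}
  ]
}}

```text
time: 6.1
tool_pos: [0.4995, -0.0635, 0.1007]
tcp_rot: [-2.248, -2.193, 0.001]
wrist_force: [-0.1, -0.5, -1.5]
width: 0.173
grip_force: 68.3
```

Run:
```python
from h import *
go((.4995,-.065,.102),88.5)
C={n:snap(n) for n in('scene','top','wrist')};np.save('c6.npy',C,allow_pickle=True);go((.4995,-.065,.102),88.5)
z=lambda i,s:cv2.resize(cv2.cvtColor(i,cv2.COLOR_RGB2BGR),s,interpolation=cv2.INTER_CUBIC)
a=z(C['scene']['img'][130:205,170:270],(400,300));b=z(C['top']['img'][160:220,285:365],(400,300))
w=z(C['wrist']['img'][192:,128:384],(400,300))
cv2.imwrite('pics/z3.png',np.vstack([np.hstack([a,b]),np.hstack([w,w*0])]))
```

```text
t 6.1 p [ 0.4995 -0.0635  0.1007] shift [-0.003  -0.     -0.0027] turn [-0.0024 -0.0012  0.0024]
t 6.25 p [ 0.5    -0.0636  0.1012] shift [-0.0028 -0.0009 -0.0016] turn [-0.0004 -0.0004  0.0034]
```

View pics/z3.png

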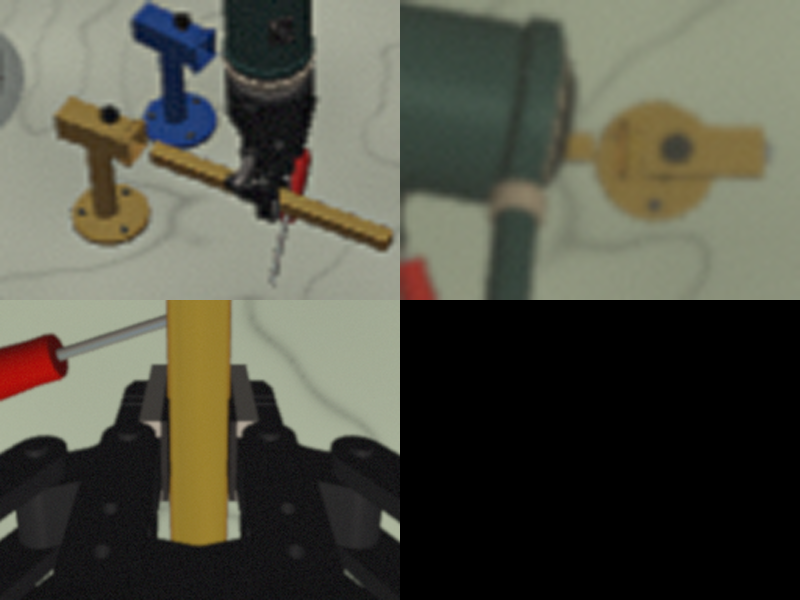

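The bar end (150,153 in the scene crop, 585,147 in the top crop) points at the mouth, lined up and level with it. I'll insert partway and watch the side forces.

>>> {"op": "step_arm", "data": {
  "series": [
    {"x": -0.015, "y": 0.0, "z": 0.0, "ax": 0.0, "ay": 0.0, "az": 0.0, "grip": 0.99},
    {"x": -0.03, "y": 0.0, "z": 0.0, "ax": 0.0, "ay": 0.0, "az": 0.0, "grip": 0.99},
    {"x": -0.04, "y": 0.0, "z": 0.0, "ax": 0.0, "ay": 0.0, "az": 0.0, "grip": 0.99},
    {"x": -0.05, "y": 0.0, "z": 0.0, "ax": 0.0, "ay": 0.0, "az": 0.0, "grip": 0.99},
    {"x": -0.056, "y": 0.0, "z": 0.0, "ax": 0.0, "ay": 0.0, "az": 0.0, "grip": 0.99},
    {"x": -0.056, "y": 0.0, "z": 0.0, "ax": 0.0, "ay": 0.0, "az": 0.0, "grip": 0.99}
  ]
}}

```text
time: 6.85
tool_pos: [0.4994, -0.0932, 0.1013]
tcp_rot: [2.251, 2.191, 0.0]
wrist_force: [-0.2, 0.2, -0.9]
width: 0.175
grip_force: 68.3
```

```bash
cat > s.py <<'E'
from h import *
s=bot.read_state();print(s['time'],s['tool_pos'].round(4),'F',s['wrist_force'].round(2),'M',s['torque'].round(3),s['width'],s['grip_force'])
E
python3 s.py
```

```text
6.85 [ 0.4994 -0.0932  0.1013] F [-0.21  0.17 -0.88] M [-0.012 -0.016  0.005] 0.17519377865729255 68.2886016368866
```

>>> {"op": "step_arm", "data": {
  "series": [
    {"x": -0.008, "y": 0.0, "z": 0.0, "ax": 0.0, "ay": 0.0, "az": 0.0, "grip": 0.99},
    {"x": -0.016, "y": 0.0, "z": 0.0, "ax": 0.0, "ay": 0.0, "az": 0.0, "grip": 0.99},
    {"x": -0.024, "y": 0.0, "z": 0.0, "ax": 0.0, "ay": 0.0, "az": 0.0, "grip": 0.99},
    {"x": -0.032, "y": 0.0, "z": 0.0, "ax": 0.0, "ay": 0.0, "az": 0.0, "grip": 0.99},
    {"x": -0.04, "y": 0.0, "z": 0.0, "ax": 0.0, "ay": 0.0, "az": 0.0, "grip": 0.99},
    {"x": -0.04, "y": 0.0, "z": 0.0, "ax": 0.0, "ay": 0.0, "az": 0.0, "grip": 0.99}
  ]
}}

```text
time: 7.45
tool_pos: [0.4989, -0.1132, 0.1013]
tcp_rot: [2.251, 2.192, -0.0]
wrist_force: [-0.6, -0.2, -1.2]
width: 0.178
grip_force: 68.3
```

```bash
python3 s.py
```

```text
7.45 [ 0.4989 -0.1132  0.1013] F [-0.59 -0.22 -1.25] M [ 0.01 -0.02 -0.03] 0.17776960997871422 68.28930258750916
```

>>> {"op": "step_arm", "data": {
  "series": [
    {"x": -0.005, "y": 0.0, "z": 0.0, "ax": 0.0, "ay": 0.0, "az": 0.0, "grip": 0.99},
    {"x": -0.01, "y": 0.0, "z": 0.0, "ax": 0.0, "ay": 0.0, "az": 0.0, "grip": 0.99},
    {"x": -0.015, "y": 0.0, "z": 0.0, "ax": 0.0, "ay": 0.0, "az": 0.0, "grip": 0.99},
    {"x": -0.02, "y": 0.0, "z": 0.0, "ax": 0.0, "ay": 0.0, "az": 0.0, "grip": 0.99},
    {"x": -0.02, "y": 0.0, "z": 0.0, "ax": 0.0, "ay": 0.0, "az": 0.0, "grip": 0.99}
  ]
}}

```text
time: 7.95
tool_pos: [0.4986, -0.122, 0.1012]
tcp_rot: [-2.25, -2.191, -0.001]
wrist_force: [0.9, 5.7, -1.1]
width: 0.172
grip_force: 68.3
```

```bash
python3 s.py
```

```text
7.95 [ 0.4986 -0.122   0.1012] F [ 0.91  5.66 -1.13] M [ 0.727 -0.025  0.024] 0.1721706031020522 68.34421992301941
```

>>> {"op": "step_arm", "data": {
  "series": [
    {"x": -0.004, "y": 0.0, "z": 0.0, "ax": 0.0, "ay": 0.0, "az": 0.0, "grip": 0.99},
    {"x": -0.008, "y": 0.0, "z": 0.0, "ax": 0.0, "ay": 0.0, "az": 0.0, "grip": 0.99},
    {"x": -0.012, "y": 0.0, "z": 0.0, "ax": 0.0, "ay": 0.0, "az": 0.0, "grip": 0.99},
    {"x": -0.012, "y": 0.0, "z": 0.0, "ax": 0.0, "ay": 0.0, "az": 0.0, "grip": 0.99},
    {"x": -0.012, "y": 0.0, "z": 0.0, "ax": 0.0, "ay": 0.0, "az": 0.0, "grip": 0.99}
  ]
}}

```text
time: 8.45
tool_pos: [0.4984, -0.127, 0.1012]
tcp_rot: [-2.249, -2.191, -0.003]
wrist_force: [1.3, 8.5, -0.6]
width: 0.173
grip_force: 68.4
```

```bash
python3 s.py
```

```text
8.45 [ 0.4984 -0.127   0.1012] F [ 1.33  8.49 -0.64] M [ 1.131 -0.102  0.12 ] 0.17294694004153796 68.40091109275818
```

>>> {"op": "step_arm", "data": {
  "series": [
    {"x": -0.003, "y": 0.0, "z": 0.0, "ax": 0.0, "ay": 0.0, "az": 0.0, "grip": 0.99},
    {"x": -0.005, "y": 0.0, "z": 0.0, "ax": 0.0, "ay": 0.0, "az": 0.0, "grip": 0.99},
    {"x": -0.005, "y": 0.0, "z": 0.0, "ax": 0.0, "ay": 0.0, "az": 0.0, "grip": 0.99},
    {"x": -0.005, "y": 0.0, "z": 0.0, "ax": 0.0, "ay": 0.0, "az": 0.0, "grip": 0.99}
  ]
}}

```text
time: 8.85
tool_pos: [0.4984, -0.1291, 0.1012]
tcp_rot: [-2.249, -2.19, -0.003]
wrist_force: [0.3, 9.7, 0.5]
width: 0.171
grip_force: 68.4
```

Run:
```python
import s
from h import *
C={n:snap(n) for n in('scene','top')}
z=lambda i:cv2.resize(cv2.cvtColor(i,cv2.COLOR_RGB2BGR),(400,300),interpolation=cv2.INTER_CUBIC)
cv2.imwrite('pics/z4.png',np.hstack([z(C['scene']['img'][145:175,170:210]),z(C['top']['img'][175:205,340:380])]))
for _ in range(4): snap('scene'); print(bot.read_state()['wrist_force'].round(2))
```

```text
8.85 [ 0.4984 -0.1291  0.1012] F [0.29 9.75 0.47] M [ 1.364 -0.108  0.067] 0.17122712204906493 68.42190027236938
[ 1.28  9.39 -0.22]
[ 0.61  9.89 -0.54]
[ 0.12  9.07 -0.76]
[ 0.34  9.98 -0.06]
```

View pics/z4.png

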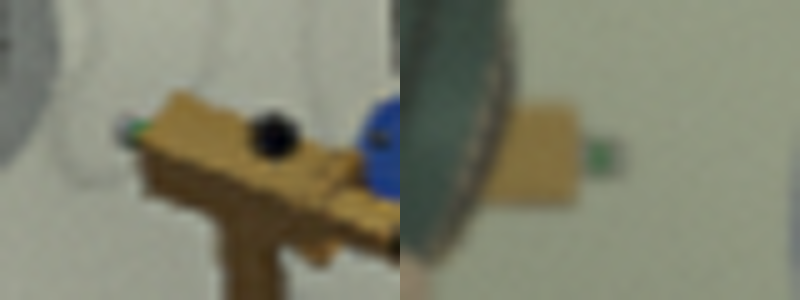

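Both views show the green ring fully out (138,128 and 600,157), with steel behind it and no red. The push is steady at about 9.6 N, so I'm handing in.

```bash
python3 -c "
from workcell import bot
print(bot.finish_job())"
```

```text
the job is handed in; nothing more can be done
None
```

I handed the job in with the brass bar seated in the brass post's socket, still gripped and pushed at about 9.6 N against the buffer; the green ring was fully out and no red showed in the last pictures.

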